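Set the burr gap of the bench sample mill

TASK

Set the grinding gap of the small blue bench mill: turn its collar clockwise (seen from above) by the red upright handle until you feel the burrs touch, without forcing them, then back it off anticlockwise by three clicks and let go. Leave the other things on the bench where they are.

Things in the scene. Friction and masses are not known exactly. Their poses are not given: they have to be found in the camera images.
- collar_top (a point): centre of the collar's raised top disc, on the vertical turning axis, 128 mm above the bench. Seen from above, turning the collar clockwise closes the burrs, anticlockwise opens them.
- handle (a point): centre of the red upright handle, 150 mm above the bench: a fixed round post, 15 mm diameter, 58 mm tall (from 118 to 176 mm above the bench), 64 mm from the turning axis, on a dark lever that sticks out of the collar. One click moves it 22 mm along its circle. It starts about 4 to 7 clicks open from where the burrs touch.
- collar: aluminium collar, 96 mm diameter, 104 to 124 mm above the bench (hub and nut in its middle up to 132 mm), with lever and handle; origin on the axis 98 mm above the bench. It clicks into a detent every 20 degrees and stays there when let go. Leaving a detent takes about 2 to 5 N at the handle, friction included.
- mill: the mill: blue barrel on a grey 130 x 130 mm foot, bolted to the bench, origin under its centre; it stands elsewhere and turned otherwise every time. White ticks every 20 degrees round its flange, fixed; a white line on the lever passes them. Where the burrs touch depends on wear, differs by up to 26 degrees either way, and shows nowhere.
- upper_burr_face (a point): grinding face of the upper burr, inside the mill and out of sight, on the turning axis; it rises 0.1 mm per click of opening
- lower_burr_face (a point): grinding face of the lower burr, inside the mill, on the turning axis. The gap between the two faces is zero at touch and 0.3 mm after three clicks
- bottle: white solvent bottle, 59 x 57 x 128 mm, bystander, origin at its underside
- loupe: black stand loupe, 37 mm round and 36 mm high, bystander
- plate_a: polished zinc plate 28 x 76 x 5 mm, bystander
- tweezers: steel tweezers 124 mm long, bystander
- upper_burr: upper burr, inside the mill, turning with the collar (same origin). The lower burr beneath it sits on a spring that yields under the closing turn. After touching, the push needed at the handle rises by about 1.7 N per mm of its travel, on top of 1 N friction, without further clicks; the touch position is itself a click position. About 18 N at the handle is the most the burrs should get.
Things that resemble listed ones, but are neither listed nor needed, are in the scene too. There is more than one size of the mill; the job needs the larger.

How it is judged:
By the outcome, as a careful person would: the job done as asked, in the order asked, and still so for the second after the job is handed in, with the robot touching nothing.
It also fails if it takes over 69 s, if anything falls off the work surface, if the arm or the gripper's body presses on something with over 40 N, if the wrist force passes 120 N, or if a joint passes its speed limit or range.

ROBOT

A 6-joint arm with a two-finger parallel gripper is mounted at the origin on a cart in front of the work surface, level with it; the furniture and walls round the work are solid. World frame = base frame: x ahead of the robot, y to its left, z up, the work surface at z = 0. Lengths are in m, angles in rad, forces in N, time in s.
With the tool pointing down it reaches from about 0.275 to 0.75 m from the base axis. Payload 10.2 kg.
Tool frame: the origin (TCP) lies at the centre of the arm's flange, where the gripper is bolted on; the fingertips stand 173 mm ahead of it and the grasp point (between the pads) lies bot.grasp_offset ahead of it (bot.grasp_offset is the distance from the TCP to the grasp point, in m); z points along the fingers, y is the line along which they close (so a half turn about z gives the same grasp; the last joint's range is limited). The gripper opens to 85 mm and grips with 20 to 120 N. Pads are 22 mm wide; open, the fingers measure 114 mm over their backs; the gripper's body (76 mm by 85 mm) begins 54 mm behind the grasp point. The pads swing forward as they close: fully open they stand 13 mm farther back than shut.
Start: joints at [-1.429, 0.313, 1.498, -0, 1.331, -0.223], TCP at [0.187, -0.49, 0.405] pointing down, gripper open.
Joint ranges: [-2.94, 2.94], [-0.97, 2.17], [0.19, 2.56], [-1.23, 4.37], [0.02, 3.11], [-2.88, 2.88]. Speed limits (rad/s): [2.39, 2.39, 3.01, 3.14, 3.14, 3.14].

INTERFACE

Orientations are given as a 3x3 rotation matrix whose columns are the frame's x, y, z axes.
In Python, from plant import sensors, viewer, job, bot gives the robot as it stands.
- The arm moves only by the tool step_arm, never from a script. Its argument "motion" is a list that holds one entry, the list of rows, each a list of 7 numbers: the turn, a rotation vector about the world's x, y, z in units of 8 degrees (1.0 is 8 degrees), then the shift along the world's x, y, z in units of 30 mm (1.0 is 30 mm), then the closure, from 0 (fully open) to 1 (shut). A call has 1 to 20 rows; each row is the pose to reach, as a shift and turn from the pose commanded when the call began; what a row does not reach only later rows make up. A row lasts 1/10 s, in which the tool goes at most 50 mm and 8.59 degrees, less where a joint would pass 70% of its speed; a pose out of reach is approached as far as the arm can. A call with a gripper value outside its range is refused whole. The fingers move at their own pace and stop on an object; the grip force is fixed at half the most. Time passes only in rows, so rows that repeat a pose let the fingers close. It gives the time, the measured TCP pose, the force, the opening and the grip force at its end, in the units of the state.
- sensors.observe(): the state, without advancing time (a new reading comes with each control period).
- viewer.capture(name): name is "side" or "top" or "wrist"; returns a dict with "image" (384x512x3 uint8, red, green, blue), "fx", "fy", "cx", "cy" (pixels), "k1" (the pictures are not rectified: a ray, as slopes to the right and down, at radius r is drawn at 1 + k1 r^2 times it, then the intrinsics apply), "world_from_camera" (4x4, takes a point from camera to world coordinates); the wrist camera has in their place "T_tool_cam" (4x4, takes a point from camera to tool coordinates, whose origin is the TCP and whose axes are the flange's). Camera axes: x right, y down, z forward; pixel columns grow to the right and rows downward; lengths in m; the calibration is good to about 2 mm. A picture is of the moment at which its call begins: read the wrist's pose just before it. There is no depth.
- job.close_job(): hands the job in; it is judged then, once.
The state is a dict: "t": time; "joint_pos": joint angles; "qvel": joint speeds; "effort": joint torques, N m; "eef_pos": TCP position; "eef_rot": TCP orientation; "contact_force": force on the tool from outside, world axes, zero at the start; "moment": the same for the moment, N m; "opening": finger opening in m; "grasp_force": force on a finger pad.
Only numpy, scipy, OpenCV 4.12 (cv2) and the standard library are available. Lean on these libraries where they do the work, as an engineer would, in place of code of your own. Each camera call takes 0.05 s, during which the arm holds its last target. There are 200 camera calls.

## Working session

There is one attempt and no reset: what is moved stays moved. The work goes in short steps, Python scripts to look and compute and a tool call to move; the robot and the scene stay as the last step left them, time stands still between calls to the robot, and variables do not carry over. Pictures are saved under pics/ and viewed, at most 10 in all, crops included, and the job is handed in when it is done.

Besides the shell and the picture viewer there is one more tool, called after ">>>" as name([rows], argument=value, ...), one row to a line, values as JSON. step_arm: Moves the arm, as the interface text tells. Its arguments: {"type":"object","properties":{"motion":{"type":"array","items":{"type":"array","items":{"type":"array","items":{"type":"number"}}}}},"required":["motion"]}

```bash
mkdir -p pics; cat > h.py <<'E'
import numpy as np, cv2
from plant import sensors, viewer, job, bot
def snap(n,f):
    s=sensors.observe(); c=viewer.capture(n); cv2.imwrite('pics/'+f,cv2.cvtColor(c['image'],cv2.COLOR_RGB2BGR))
    if 'world_from_camera' in c: T=np.array(c['world_from_camera'])
    else:
        W=np.eye(4); W[:3,:3]=s['eef_rot']; W[:3,3]=s['eef_pos']; T=W@np.array(c['T_tool_cam'])
    np.savez('pics/'+f+'.npz',T=T,K=[c[k] for k in('fx','fy','cx','cy','k1')]); return c
def ray(f,u,v):
    d=np.load('pics/'+f+'.npz'); fx,fy,cx,cy,k=d['K']; T=d['T']
    p=cv2.undistortPoints(np.array([[[u,v]]],float),np.array([[fx,0,cx],[0,fy,cy],[0,0,1]]),np.array([k,0,0,0,0]))[0,0]
    return T[:3,3],T[:3,:3]@np.array([p[0],p[1],1])
def atz(f,u,v,z):
    o,r=ray(f,u,v); return o+r*(z-o[2])/r[2]
E
python3 - <<'E'
from h import *
for n in('top','side'):snap(n,n+'0.png')
a=np.hstack([cv2.imread('pics/top0.png'),cv2.imread('pics/side0.png')])
s=sensors.observe();print(bot.grasp_offset,s)
for n in('top','side'):
    d=np.load(f'pics/{n}0.png.npz');print(d['T'],d['K'])
E
```

```text
0.1547 {'t': 0.1, 'joint_pos': array([-1.42939494e+00,  3.13359840e-01,  1.49835951e+00, -3.32853274e-06,
        1.33100586e+00, -2.23407032e-01]), 'qvel': array([-0.00282973, -0.00147352, -0.00258471, -0.00249003,  0.00112861,
       -0.00061861]), 'effort': array([ 2.37765234e-03, -4.12901759e+01, -2.60138941e+01, -2.66509569e-04,
        3.02864966e-03,  3.71300899e-06]), 'eef_pos': array([ 0.18728354, -0.49041578,  0.4042103 ]), 'eef_rot': array([[ 9.34191866e-01,  3.56770979e-01, -1.62812814e-04],
       [ 3.56770930e-01, -9.34191226e-01,  1.12079633e-03],
       [ 2.47769302e-04, -1.10512569e-03, -9.99999359e-01]]), 'contact_force': array([0.01466522, 0.96188502, 0.85251417]), 'moment': array([ 0.03077457, -0.00844299,  0.02359312]), 'grasp_force': 0.0, 'opening': 0.08528691872138987}
[[-0.0051129  -0.99737863  0.07217845  0.47336437]
 [-0.9998097   0.0037398  -0.0191461   0.01458995]
 [ 0.01882598 -0.0722626  -0.99720795  1.01491761]
 [ 0.          0.          0.          1.        ]] [ 3.68491093e+02  3.68491093e+02  2.56456925e+02  1.83855039e+02
 -3.59317051e-02]
[[-0.99425668 -0.0789911   0.07220843  0.4860299 ]
 [-0.10611269  0.63985929 -0.76113086  0.67466366]
 [ 0.01391933 -0.76442168 -0.64456633  0.68629601]
 [ 0.          0.          0.          1.        ]] [4.12850074e+02 4.12850074e+02 2.64382232e+02 1.85867018e+02
 2.44767533e-02]
```

View pics/top0.png

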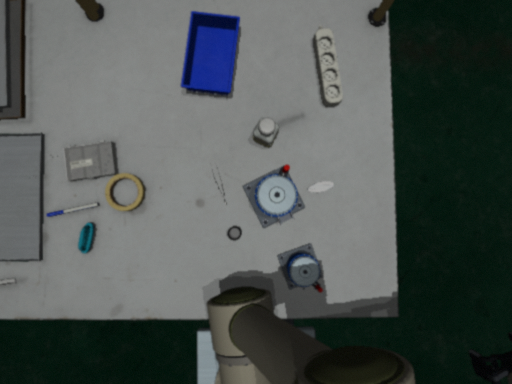

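View pics/side0.png

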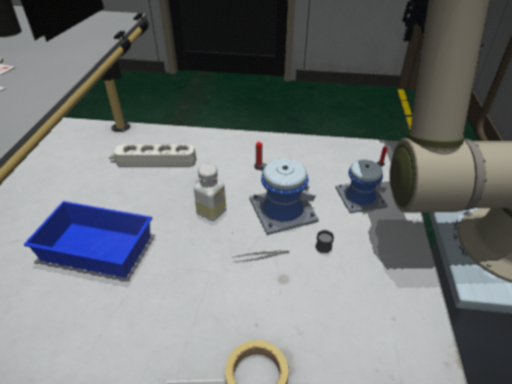

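The large mill is at top-view (277,194) with its red handle near (286,169). In the side view it is at (286,175) with the handle at (259,155). The small mill at (303,268) is the decoy. I'll enlarge both views.

```bash
python3 - <<'E'
from h import *
a=cv2.imread('pics/top0.png')[150:235,225:335]; b=cv2.imread('pics/side0.png')[135:235,235:325]
a=cv2.resize(a,None,fx=4.5,fy=4.5,interpolation=3)
b=cv2.resize(b,None,fx=3.3,fy=3.3,interpolation=3)
c=np.zeros((400,a.shape[1]+b.shape[1],3),np.uint8);c[:a.shape[0],:a.shape[1]]=a;c[:b.shape[0],a.shape[1]:]=b
print(a.shape,b.shape);cv2.imwrite('pics/crop0.png',c)
print(atz('top0.png',277,194,.13),atz('top0.png',286,169,.176))
E
```

```text
(382, 495, 3) (330, 297, 3)
[ 0.51275477 -0.05171533  0.13      ] [ 0.56799553 -0.06947043  0.176     ]
```

View pics/crop0.png

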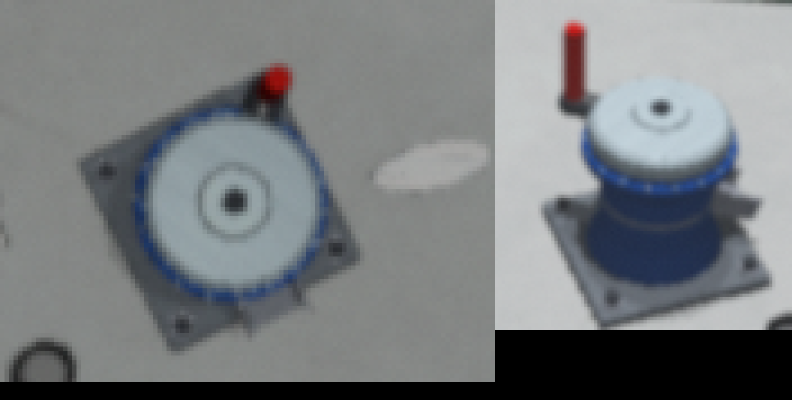

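```bash
python3 - <<'E'
from h import *
def tri(a,b):
    A=[];B=[]
    for o,r in(ray('top0.png',*a),ray('side0.png',*b)):
        r=r/np.linalg.norm(r);P=np.eye(3)-np.outer(r,r);A.append(P);B.append(P@o)
    return np.linalg.lstsq(np.vstack(A),np.hstack(B),rcond=None)[0]
ax=tri((277.2,194.9),(285,167.4));h=tri((287,167.8),(258.9,144.1))
a1=atz('top0.png',277.2,194.9,.132);h1=atz('top0.png',287,167.8,.176)
a2=atz('side0.png',285,167.4,.132);h2=atz('side0.png',258.9,144.1,.176)
for p,q in((ax,h),(a1,h1),(a2,h2)):
    d=(q-p)[:2];print(p.round(4),q.round(4),np.hypot(*d),np.degrees(np.arctan2(d[1],d[0])))
E
```

```text
[ 0.5103 -0.0523  0.1289] [ 0.5709 -0.0722  0.1723] 0.06384224106458605 -18.188785834503943
[ 0.5105 -0.052   0.132 ] [ 0.5708 -0.0718  0.176 ] 0.06341806910118762 -18.16811501142295
[ 0.5098 -0.0482  0.132 ] [ 0.57   -0.0668  0.176 ] 0.06307279091978282 -17.1479125405615
```

Both views agree: the handle radius comes out at about 63.5 mm (64 expected). Axis is at (0.510, -0.051) and the handle at about -18°. I'll move above the post with the fingers partly closed as a fork.

>>> step_arm([
  [[1,0,0,0,0,0,0.2],[0,0,1,0.7,0.8,0,0.7],[0,0,2,1.4,1.6,0,0.7],[0,0,3,2.1,2.4,0,0.7],[0,0,4,2.9,3.2,0,0.7],[0,0,5,3.6,4,0,0.7],[0,0,6,4.4,4.8,0,0.7],[0,0,7,5.1,5.6,0,0.7],[0,0,8,5.8,6.4,0,0.7],[0,0,9,6.5,7.1,0,0.7],[0,0,10,7.3,7.9,0,0.7],[0,0,11,8,8.7,0,0.7],[0,0,12,8.7,9.5,0,0.7],[0,0,13,9.4,10.3,0,0.7],[0,0,14,10.2,11.1,0,0.7],[0,0,15,10.9,11.9,0,0.7],[0,0,16,11.6,12.7,0,0.7],[0,0,17,12.4,13.5,0,0.7],[0,0,17.6,12.8,13.97,0,0.7],[0,0,17.6,12.8,13.97,0,0.7]],
])

```text
t: 2.1
eef_pos: [0.5721, -0.0698, 0.404]
eef_rot: [[-0.951, 0.31, -0.001], [0.31, 0.951, 0.001], [0.001, 0.0, -1.0]]
contact_force: [-0.1, -0.1, -0.3]
opening: 0.0258
grasp_force: 0.0
```

```bash
python3 - <<'E'
from h import *
snap('wrist','w1.png'); s=sensors.observe();print(s['eef_pos'],s['joint_pos'])
E
```

```text
[ 0.57149281 -0.07083207  0.40407083] [-3.26646728e-01  4.26520505e-01  1.33829651e+00 -1.55145194e-04
  1.37794153e+00 -1.57823996e+00]
```

View pics/w1.png

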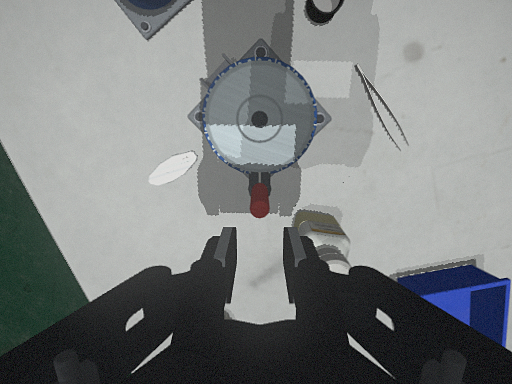

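The wrist view shows the post at (259,207), centred between the fingers, with the collar centre at (260,119). Checking the post and axis positions from this view.

```bash
python3 - <<'E'
from h import *
c=cv2.imread('pics/w1.png').astype(int); m=(c[...,2]>90)&(c[...,1]<60)
v,u=np.nonzero(m[150:230,220:300]);print(u.min()+220,u.max()+220,v.min()+150,v.max()+150)
print(atz('w1.png',260,119,.132),atz('w1.png',(u.min()+u.max())/2+220,v.max()+150-9.5,.176))
E
```

```text
250 268 187 217
[ 0.511484   -0.05050446  0.132     ] [ 0.57039117 -0.07050634  0.176     ]
```

>>> step_arm([
  [[0,0,0,0,0,-0.6,0.7],[0,0,0,0,0,-1.2,0.7],[0,0,0,0,0,-1.8,0.7],[0,0,0,0,0,-2.3,0.7],[0,0,0,0,0,-2.8,0.7],[0,0,0,0,0,-3.2,0.7],[0,0,0,0,0,-3.2,0.7],[0,0,0,0,0,-3.2,0.73],[0,0,0,0,0,-3.2,0.73]],
])

```text
t: 3.05
eef_pos: [0.5713, -0.0716, 0.3096]
eef_rot: [[-0.949, 0.315, 0.001], [0.315, 0.949, -0.0], [-0.001, -0.0, -1.0]]
contact_force: [-0.0, -0.0, -0.2]
opening: 0.0232
grasp_force: 0.0
```

```bash
python3 - <<'E'
from h import *
s=sensors.observe();print(s['eef_pos'],s['contact_force'],s['opening'])
A=np.array([.5105,-.051]);P=lambda a,r=.064:A+r*np.array([np.cos(np.radians(a)),np.sin(np.radians(a))])
p0=P(-18)
for a in range(-22,-182,-4):
    print(a, ((P(a)-p0)/.03).round(2), round((a+18)/8,2))
E
```

```text
[ 0.57134168 -0.07157546  0.30956571] [-0.02992529 -0.04508903 -0.16806763] 0.023214843231269485
-22 [-0.05 -0.14] -0.5
-26 [-0.11 -0.28] -1.0
-30 [-0.18 -0.41] -1.5
-34 [-0.26 -0.53] -2.0
-38 [-0.35 -0.65] -2.5
-42 [-0.44 -0.77] -3.0
-46 [-0.55 -0.88] -3.5
-50 [-0.66 -0.97] -4.0
-54 [-0.77 -1.07] -4.5
-58 [-0.9  -1.15] -5.0
-62 [-1.03 -1.22] -5.5
-66 [-1.16 -1.29] -6.0
-70 [-1.3  -1.35] -6.5
-74 [-1.44 -1.39] -7.0
-78 [-1.59 -1.43] -7.5
-82 [-1.73 -1.45] -8.0
-86 [-1.88 -1.47] -8.5
-90 [-2.03 -1.47] -9.0
-94 [-2.18 -1.47] -9.5
-98 [-2.33 -1.45] -10.0
-102 [-2.47 -1.43] -10.5
-106 [-2.62 -1.39] -11.0
-110 [-2.76 -1.35] -11.5
-114 [-2.9  -1.29] -12.0
-118 [-3.03 -1.22] -12.5
-122 [-3.16 -1.15] -13.0
-126 [-3.28 -1.07] -13.5
-130 [-3.4  -0.97] -14.0
-134 [-3.51 -0.88] -14.5
-138 [-3.61 -0.77] -15.0
-142 [-3.71 -0.65] -15.5
-146 [-3.8  -0.53] -16.0
-150 [-3.88 -0.41] -16.5
-154 [-3.95 -0.28] -17.0
-158 [-4.01 -0.14] -17.5
-162 [-4.06 -0.  ] -18.0
-166 [-4.1   0.14] -18.5
-170 [-4.13  0.29] -19.0
-174 [-4.15  0.44] -19.5
-178 [-4.16  0.58] -20.0
```

Fork is round the post with no contact. Next I turn clockwise to about 8° past the third click.

>>> step_arm([
  [[0,0,-0.5,-0.05,-0.14,0,0.73],[0,0,-1,-0.11,-0.28,0,0.73],[0,0,-1.5,-0.18,-0.41,0,0.73],[0,0,-2,-0.26,-0.53,0,0.73],[0,0,-2.5,-0.35,-0.65,0,0.73],[0,0,-3,-0.44,-0.77,0,0.73],[0,0,-3.5,-0.55,-0.88,0,0.73],[0,0,-4,-0.66,-0.97,0,0.73],[0,0,-4.5,-0.77,-1.07,0,0.73],[0,0,-5,-0.9,-1.15,0,0.73],[0,0,-5.5,-1.03,-1.22,0,0.73],[0,0,-6,-1.16,-1.29,0,0.73],[0,0,-6.5,-1.3,-1.35,0,0.73],[0,0,-7,-1.44,-1.39,0,0.73],[0,0,-7.5,-1.59,-1.43,0,0.73],[0,0,-8,-1.73,-1.45,0,0.73],[0,0,-8.5,-1.88,-1.47,0,0.73],[0,0,-8.5,-1.88,-1.47,0,0.73],[0,0,-8.5,-1.88,-1.47,0,0.73]],
])

```text
t: 4.95
eef_pos: [0.515, -0.1155, 0.3092]
eef_rot: [[-0.066, 0.998, 0.001], [0.998, 0.066, -0.001], [-0.001, 0.001, -1.0]]
contact_force: [0.1, 0.5, -0.4]
opening: 0.0232
grasp_force: 0.0
```

```bash
cat > n.py <<'E'
from h import *
import sys
s=sensors.observe();A=np.array([.5105,-.051]);d=s['eef_pos'][:2]-A;a=np.arctan2(d[1],d[0])
t=np.array([np.sin(a),-np.cos(a)]);F=s['contact_force']
print('tool angle',np.degrees(a),'r',np.hypot(*d),'F tang(+resists cw)',-F[:2]@t,'radial',F[:2]@(d/np.hypot(*d)),'Fz',F[2],'open',s['opening'],s['t'],'q6',s['joint_pos'][5])
a0=float(sys.argv[1]);P=lambda a,r=.064:r*np.array([np.cos(np.radians(a)),np.sin(np.radians(a))])
for k in map(float,sys.argv[2:]): print(k,((P(a0+k)-P(a0))/.03).round(2),k/8)
E
python3 n.py -86 -4 -8 -12 -16 -20; python3 -c "
from h import *
snap('wrist','w2.png')"
```

```text
tool angle -86.05009885237105 r 0.0646722323302452 F tang(+resists cw) 0.10576715078895418 radial -0.5325105362481514 Fz -0.3713492823920433 open 0.023203942483534013 4.95 q6 -0.5088359256902538
-4.0 [-0.15 -0.01] -0.5
-8.0 [-0.3  0. ] -1.0
-12.0 [-0.45  0.02] -1.5
-16.0 [-0.59  0.04] -2.0
-20.0 [-0.74  0.08] -2.5
```

View pics/w2.png

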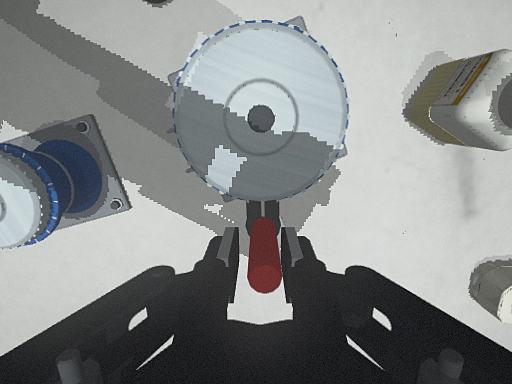

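```bash
python3 - <<'E'
from h import *
c=cv2.imread('pics/w2.png').astype(int); m=(c[...,2]>80)&(c[...,1]<60)&(c[...,0]<60)
v,u=np.nonzero(m[190:310,230:300]);u+=230;v+=190;print(u.min(),u.max(),v.min(),v.max())
for r in(225,235,260):
    print(r,u[v==r].min(),u[v==r].max())
a=atz('w2.png',261,118,.132);print(a)
b=u[v==v.min()+5]
for p in ((atz('w2.png',264.5,277,.176)),atz('w2.png',(b.min()+b.max())/2,v.min()+5,.12)):
    d=(p-a)[:2];print(p,np.hypot(*d),np.degrees(np.arctan2(d[1],d[0])))
E
```

```text
247 281 217 292
225 252 274
235 251 275
260 249 279
[ 0.5117631  -0.05052912  0.132     ]
[ 0.51721149 -0.11276818  0.176     ] 0.06247707507730259 -84.99709674514688
[ 0.51712765 -0.11082789  0.12      ] 0.06053693309351946 -84.91599116524756
```

The handle sits at about -85°, free inside the fork. I'll continue in small steps, reading the force after each.

>>> step_arm([
  [[0,0,-0.25,-0.07,0,0,0.73],[0,0,-0.5,-0.15,-0.01,0,0.73],[0,0,-0.5,-0.15,-0.01,0,0.73],[0,0,-0.5,-0.15,-0.01,0,0.73]],
])

```text
t: 5.4
eef_pos: [0.5105, -0.1158, 0.3088]
eef_rot: [[0.004, 1.0, -0.0], [1.0, -0.004, -0.0], [-0.0, -0.0, -1.0]]
contact_force: [-1.1, 0.2, 0.4]
opening: 0.0228
grasp_force: 0.0
```

```bash
python3 n.py -90 -2 -4 -6
```

```text
tool angle -90.01831866847496 r 0.06483949881348554 F tang(+resists cw) -1.099247451620022 radial -0.16030085094376212 Fz 0.3543007668621525 open 0.02281199226946003 5.4 q6 -0.44328801835694326
-2.0 [-0.07  0.  ] -0.25
-4.0 [-0.15  0.01] -0.5
-6.0 [-0.22  0.01] -0.75
```

>>> step_arm([
  [[0,0,-0.25,-0.07,0,0,0.73],[0,0,-0.5,-0.15,0.01,0,0.73],[0,0,-0.5,-0.15,0.01,0,0.73],[0,0,-0.5,-0.15,0.01,0,0.73]],
])

```text
t: 5.8
eef_pos: [0.506, -0.1155, 0.3087]
eef_rot: [[0.073, 0.997, -0.0], [0.997, -0.073, -0.0], [-0.0, -0.0, -1.0]]
contact_force: [-0.1, 0.0, -0.5]
opening: 0.0232
grasp_force: 0.0
```

```bash
python3 n.py -94 -2 -4 -6; python3 - <<'E'
from h import *
import time
for n in range(6): snap('wrist','w3.png');print(sensors.observe()['contact_force'])
c=cv2.imread('pics/w3.png').astype(int); m=(c[...,2]>80)&(c[...,1]<60)&(c[...,0]<60)
v,u=np.nonzero(m[190:310,220:310]);u+=220;v+=190
for r in(225,235,260):
    print(r,u[v==r].min(),u[v==r].max())
p=atz('w3.png',(u[v==235].min()+u[v==235].max())/2,235,.12);d=p[:2]-[.5115,-.0505];print(np.hypot(*d),np.degrees(np.arctan2(d[1],d[0])))
E
```

```text
tool angle -94.02119312867725 r 0.06464601262482542 F tang(+resists cw) -0.0757517766964226 radial -0.005567792459023889 Fz -0.45791148154223527 open 0.02323350783948787 5.8 q6 -0.3768582226806601
-2.0 [-0.07  0.01] -0.25
-4.0 [-0.15  0.02] -0.5
-6.0 [-0.22  0.03] -0.75
[-0.41848352  0.77847305 -0.35152214]
[ 0.854732   -0.12010345 -0.20170043]
[-0.41432419  0.18817382  0.77541381]
[ 0.43541097 -0.12429972  0.14280716]
[ 0.23300042  0.07178354 -0.38002457]
[-0.45270098 -0.55864761 -0.36520258]
225 251 273
235 250 275
260 249 278
0.06873742363973165 -93.00100010379619
```

```bash
python3 - <<'E'
from h import *
a=[cv2.resize(cv2.imread(f'pics/{n}.png')[10:310,160:360],None,fx=2,fy=2,interpolation=2) for n in('w2','w3')]
cv2.imwrite('pics/c23.png',np.hstack(a))
E
```

```text
(no output)
```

View pics/c23.png

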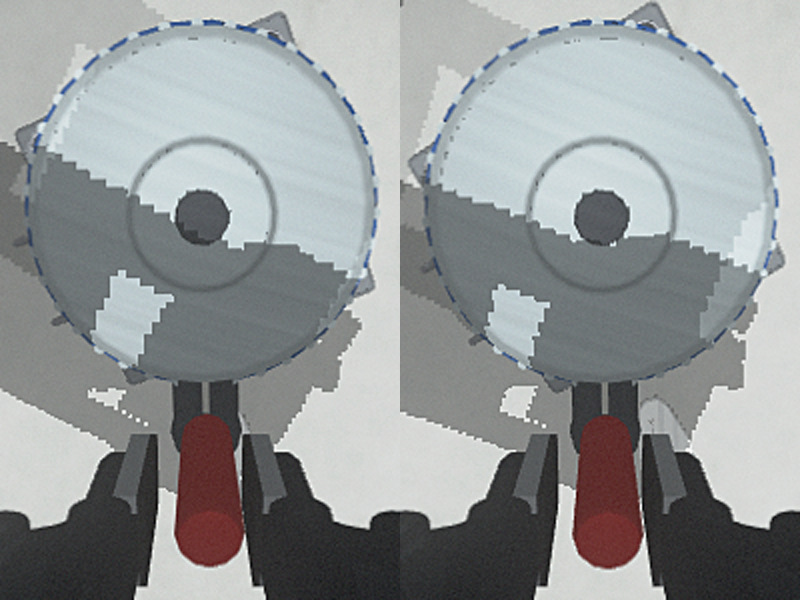

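Post touches the trailing (right) finger in both frames (post edge about x=243 in the crop), and the lever moved along with the tool with hardly any force. The detents therefore seem narrow. I'll keep stepping.

>>> step_arm([
  [[0,0,-0.25,-0.07,0.01,0,0.73],[0,0,-0.5,-0.15,0.02,0,0.73],[0,0,-0.5,-0.15,0.02,0,0.73],[0,0,-0.5,-0.15,0.02,0,0.73]],
])

```text
t: 6.5
eef_pos: [0.5014, -0.1149, 0.3087]
eef_rot: [[0.143, 0.99, -0.0], [0.99, -0.143, 0.0], [0.0, -0.0, -1.0]]
contact_force: [0.7, 0.7, -0.4]
opening: 0.0226
grasp_force: 0.0
```

```bash
python3 n.py -98 -2 -4 -6
```

```text
tool angle -98.07601662308723 r 0.06452049965486291 F tang(+resists cw) 0.603077616675429 radial -0.8227553986375945 Fz -0.35585697087273427 open 0.022623900336572692 6.5 q6 -0.3094515101737746
-2.0 [-0.07  0.01] -0.25
-4.0 [-0.15  0.03] -0.5
-6.0 [-0.22  0.04] -0.75
```

>>> step_arm([
  [[0,0,-0.25,-0.07,0.01,0,0.73],[0,0,-0.5,-0.15,0.03,0,0.73],[0,0,-0.5,-0.15,0.03,0,0.73],[0,0,-0.5,-0.15,0.03,0,0.73]],
])

```text
t: 6.9
eef_pos: [0.4971, -0.114, 0.3088]
eef_rot: [[0.212, 0.977, 0.001], [0.977, -0.212, -0.0], [-0.0, 0.001, -1.0]]
contact_force: [3.5, -0.7, -1.4]
opening: 0.023
grasp_force: 1.7
```

```bash
python3 n.py -102 -2 -4 -6
```

```text
tool angle -101.96114351202786 r 0.06444739289853564 F tang(+resists cw) 3.5915896071090923 radial -0.06119973089728347 Fz -1.39035147268179 open 0.022990050905078108 6.9 q6 -0.24235435201746847
-2.0 [-0.07  0.02] -0.25
-4.0 [-0.14  0.04] -0.5
-6.0 [-0.22  0.06] -0.75
```

>>> step_arm([
  [[0,0,-0.12,-0.03,0.01,0,0.73],[0,0,-0.25,-0.07,0.02,0,0.73],[0,0,-0.25,-0.07,0.02,0,0.73],[0,0,-0.25,-0.07,0.02,0,0.73]],
])

```text
t: 7.3
eef_pos: [0.4949, -0.1135, 0.3088]
eef_rot: [[0.247, 0.969, 0.0], [0.969, -0.247, -0.0], [-0.0, 0.0, -1.0]]
contact_force: [3.2, -2.0, -1.1]
opening: 0.0229
grasp_force: 2.0
```

```bash
python3 n.py -104 -2 -4 -6
```

```text
tool angle -104.02166112264928 r 0.0644132696973143 F tang(+resists cw) 3.6027861237353926 radial 1.1437080738233953 Fz -1.1204870209683242 open 0.022856932386490874 7.3 q6 -0.20707018648562334
-2.0 [-0.07  0.02] -0.25
-4.0 [-0.14  0.04] -0.5
-6.0 [-0.21  0.07] -0.75
```

>>> step_arm([
  [[0,0,-0.12,-0.03,0.01,0,0.73],[0,0,-0.25,-0.07,0.02,0,0.73],[0,0,-0.25,-0.07,0.02,0,0.73],[0,0,-0.25,-0.07,0.02,0,0.73]],
])

```text
t: 7.7
eef_pos: [0.4925, -0.1127, 0.3086]
eef_rot: [[0.28, 0.96, -0.001], [0.96, -0.28, 0.0], [0.0, -0.001, -1.0]]
contact_force: [-0.4, 0.7, 0.7]
opening: 0.0232
grasp_force: 0.1
```

```bash
python3 n.py -106 -2 -4 -6 -8
```

```text
tool angle -106.29085651040742 r 0.06425653432656436 F tang(+resists cw) -0.5498052423802254 radial -0.550817615202327 Fz 0.6832855845608427 open 0.023220753705376195 7.7 q6 -0.1730373283869729
-2.0 [-0.07  0.02] -0.25
-4.0 [-0.14  0.05] -0.5
-6.0 [-0.21  0.07] -0.75
-8.0 [-0.28  0.1 ] -1.0
```

That was click 4, a plateau of about 3.6 N that released at tool angle -105. The next click is 20° on. At tool angle -126 I should read about 0 N for a click or about 9 N for the burrs touching.

```bash
python3 n.py -106 -4 -8 -12 -16 -18 -20
```

```text
tool angle -106.29085651040742 r 0.06425653432656436 F tang(+resists cw) -0.5498052423802254 radial -0.550817615202327 Fz 0.6832855845608427 open 0.023220753705376195 7.7 q6 -0.1730373283869729
-4.0 [-0.14  0.05] -0.5
-8.0 [-0.28  0.1 ] -1.0
-12.0 [-0.41  0.17] -1.5
-16.0 [-0.54  0.24] -2.0
-18.0 [-0.6   0.28] -2.25
-20.0 [-0.67  0.32] -2.5
```

>>> step_arm([
  [[0,0,-0.5,-0.14,0.05,0,0.73],[0,0,-1,-0.28,0.1,0,0.73],[0,0,-1.5,-0.41,0.17,0,0.73],[0,0,-2,-0.54,0.24,0,0.73],[0,0,-2.25,-0.6,0.28,0,0.73],[0,0,-2.5,-0.67,0.32,0,0.73],[0,0,-2.5,-0.67,0.32,0,0.73],[0,0,-2.5,-0.67,0.32,0,0.73]],
])

```text
t: 8.5
eef_pos: [0.4727, -0.1031, 0.3087]
eef_rot: [[0.592, 0.806, 0.001], [0.806, -0.592, 0.0], [0.0, 0.0, -1.0]]
contact_force: [4.6, -0.1, -1.4]
opening: 0.023
grasp_force: 1.9
```

```bash
python3 n.py -126 -2 -4 -8 -12 -16 -18 -20
```

```text
tool angle -125.96720052110857 r 0.06435506495465505 F tang(+resists cw) 3.7547804750797487 radial -2.649638453382386 Fz -1.4006727235901029 open 0.022970827148670613 8.5 q6 0.1753872703111354
-2.0 [-0.06  0.04] -0.25
-4.0 [-0.12  0.09] -0.5
-8.0 [-0.23  0.19] -1.0
-12.0 [-0.33  0.3 ] -1.5
-16.0 [-0.43  0.41] -2.0
-18.0 [-0.47  0.47] -2.25
-20.0 [-0.51  0.53] -2.5
```

>>> step_arm([
  [[0,0,-0.12,-0.03,0.02,0,0.73],[0,0,-0.25,-0.06,0.04,0,0.73],[0,0,-0.25,-0.06,0.04,0,0.73],[0,0,-0.25,-0.06,0.04,0,0.73]],
])

```text
t: 8.9
eef_pos: [0.4712, -0.1021, 0.3088]
eef_rot: [[0.62, 0.785, 0.002], [0.785, -0.62, -0.0], [0.001, 0.002, -1.0]]
contact_force: [7.7, -1.7, -2.6]
opening: 0.0231
grasp_force: 3.3
```

```bash
python3 n.py -128 -2 -4 -8 -12 -14 -16 -18 -20
```

```text
tool angle -127.58099624599575 r 0.06446387406742757 F tang(+resists cw) 7.097822347158321 radial -3.364216842426773 Fz -2.5762019921551573 open 0.023070439222573017 8.9 q6 0.21104086321172183
-2.0 [-0.06  0.05] -0.25
-4.0 [-0.11  0.1 ] -0.5
-8.0 [-0.22  0.2 ] -1.0
-12.0 [-0.32  0.31] -1.5
-14.0 [-0.37  0.37] -1.75
-16.0 [-0.41  0.43] -2.0
-18.0 [-0.46  0.49] -2.25
-20.0 [-0.5   0.55] -2.5
```

The force rose 3.3 N over 1.8 mm with no click, which matches the burr spring. One small step to confirm.

>>> step_arm([
  [[0,0,-0.12,-0.03,0.02,0,0.73],[0,0,-0.2,-0.05,0.04,0,0.73],[0,0,-0.2,-0.05,0.04,0,0.73],[0,0,-0.2,-0.05,0.04,0,0.73]],
])

```text
t: 9.3
eef_pos: [0.4698, -0.101, 0.3089]
eef_rot: [[0.641, 0.767, 0.003], [0.767, -0.641, -0.001], [0.001, 0.003, -1.0]]
contact_force: [9.3, -2.6, -3.9]
opening: 0.0226
grasp_force: 4.3
```

```bash
python3 n.py -129.6; python3 - <<'E'
import numpy as np
P=lambda a,r=.064:r*np.array([np.cos(np.radians(a)),np.sin(np.radians(a))])
a0=-129.6
for a in list(range(-126,-42,4)): print(a,((P(a)-P(a0))/.03).round(2),round((a-a0)/8,2))
E
```

```text
tool angle -129.09645751145337 r 0.0644794067849888 F tang(+resists cw) 8.91347692631207 radial -3.8336133072104803 Fz -3.8798945966942298 open 0.022634808359418668 9.3 q6 0.2398509278394705
-126 [ 0.11 -0.08] 0.45
-122 [ 0.23 -0.17] 0.95
-118 [ 0.36 -0.24] 1.45
-114 [ 0.49 -0.31] 1.95
-110 [ 0.63 -0.36] 2.45
-106 [ 0.77 -0.41] 2.95
-102 [ 0.92 -0.44] 3.45
-98 [ 1.06 -0.47] 3.95
-94 [ 1.21 -0.48] 4.45
-90 [ 1.36 -0.49] 4.95
-86 [ 1.51 -0.48] 5.45
-82 [ 1.66 -0.47] 5.95
-78 [ 1.8  -0.44] 6.45
-74 [ 1.95 -0.41] 6.95
-70 [ 2.09 -0.36] 7.45
-66 [ 2.23 -0.31] 7.95
-62 [ 2.36 -0.24] 8.45
-58 [ 2.49 -0.17] 8.95
-54 [ 2.61 -0.08] 9.45
-50 [2.73 0.01] 9.95
-46 [2.84 0.11] 10.45
```

The burrs have touched: about 9 N, rising 1.7 N/mm. Backing off now to just short of the third click.

>>> step_arm([
  [[0,0,0.45,0.11,-0.08,0,0.73],[0,0,0.95,0.23,-0.17,0,0.73],[0,0,1.45,0.36,-0.24,0,0.73],[0,0,1.95,0.49,-0.31,0,0.73],[0,0,2.45,0.63,-0.36,0,0.73],[0,0,2.95,0.77,-0.41,0,0.73],[0,0,3.45,0.92,-0.44,0,0.73],[0,0,3.95,1.06,-0.47,0,0.73],[0,0,4.45,1.21,-0.48,0,0.73],[0,0,4.95,1.36,-0.49,0,0.73],[0,0,5.45,1.51,-0.48,0,0.73],[0,0,5.95,1.66,-0.47,0,0.73],[0,0,6.45,1.8,-0.44,0,0.73],[0,0,6.95,1.95,-0.41,0,0.73],[0,0,7.45,2.09,-0.36,0,0.73],[0,0,7.95,2.23,-0.31,0,0.73],[0,0,8.45,2.36,-0.24,0,0.73],[0,0,8.95,2.49,-0.17,0,0.73],[0,0,8.95,2.49,-0.17,0,0.73]],
])

```text
t: 11.2
eef_pos: [0.5439, -0.1057, 0.3084]
eef_rot: [[-0.526, 0.85, -0.001], [0.85, 0.526, 0.001], [0.001, -0.001, -1.0]]
contact_force: [0.5, -0.2, -0.1]
opening: 0.0231
grasp_force: 0.0
```

```bash
cat > look.py <<'E'
from h import *
import sys
f=sys.argv[1];snap('wrist',f)
c=cv2.imread('pics/'+f).astype(int); m=(c[...,2]>70)&(c[...,1]<65)&(c[...,0]<65)&(c[...,2]-c[...,1]>35)
v,u=np.nonzero(m[190:310,220:310]);u+=220;v+=190
for r in(230,240,260): print(r,u[v==r].min(),u[v==r].max())
p=atz(f,(u[v==235].min()+u[v==235].max())/2,235,.12);d=p[:2]-[.5115,-.0505];print('handle',np.hypot(*d),np.degrees(np.arctan2(d[1],d[0])))
E
python3 n.py -58 1 2 3 4 6; python3 look.py w4.png
```

```text
tool angle -58.57492272968227 r 0.06414917535529639 F tang(+resists cw) 0.28536559487197966 radial 0.40440238256359623 Fz -0.09164669688886343 open 0.023087083572884203 11.2 q6 -0.9576477847143987
1.0 [0.03 0.02] 0.125
2.0 [0.06 0.04] 0.25
3.0 [0.09 0.06] 0.375
4.0 [0.12 0.08] 0.5
6.0 [0.18 0.13] 0.75
230 244 267
240 243 268
260 240 269
handle 0.06737714713493749 -61.70480966033862
```

>>> step_arm([
  [[0,0,0.125,0.03,0.02,0,0.73],[0,0,0.25,0.06,0.04,0,0.73],[0,0,0.25,0.06,0.04,0,0.73],[0,0,0.25,0.06,0.04,0,0.73]],
])

```text
t: 11.65
eef_pos: [0.5458, -0.1046, 0.3087]
eef_rot: [[-0.555, 0.832, -0.0], [0.832, 0.555, 0.0], [0.0, -0.0, -1.0]]
contact_force: [-0.3, -0.3, 0.6]
opening: 0.0232
grasp_force: 0.0
```

```bash
python3 n.py -56 1 2 3 4 6; python3 look.py w5.png
```

```text
tool angle -56.676071048051696 r 0.06416790866666437 F tang(+resists cw) -0.45666348543516844 radial 0.09064817246860794 Fz 0.625116512235029 open 0.023243867250428017 11.65 q6 -0.9881269039828726
1.0 [0.03 0.02] 0.125
2.0 [0.06 0.04] 0.25
3.0 [0.09 0.06] 0.375
4.0 [0.12 0.09] 0.5
6.0 [0.18 0.13] 0.75
230 244 267
240 242 268
260 240 269
handle 0.06768710729643418 -59.92291075265643
```

>>> step_arm([
  [[0,0,0.06,0.015,0.01,0,0.73],[0,0,0.125,0.03,0.02,0,0.73],[0,0,0.125,0.03,0.02,0,0.73],[0,0,0.125,0.03,0.02,0,0.73]],
])

```text
t: 12.1
eef_pos: [0.5467, -0.1041, 0.3087]
eef_rot: [[-0.569, 0.822, -0.0], [0.822, 0.569, -0.0], [0.0, -0.0, -1.0]]
contact_force: [0.2, -0.3, -0.6]
opening: 0.0231
grasp_force: 0.0
```

```bash
python3 n.py -55 1 2 3 4 6; python3 look.py w6.png
```

```text
tool angle -55.701874899183395 r 0.06421979235858112 F tang(+resists cw) -0.003185287871499383 radial 0.3257860983232066 Fz -0.6285262537473872 open 0.023104898026689177 12.1 q6 -1.004218602972898
1.0 [0.03 0.02] 0.125
2.0 [0.06 0.04] 0.25
3.0 [0.09 0.07] 0.375
4.0 [0.12 0.09] 0.5
6.0 [0.18 0.14] 0.75
230 242 265
240 240 266
260 237 267
handle 0.0677978801984843 -59.985318318169455
```

>>> step_arm([
  [[0,0,0.06,0.015,0.01,0,0.73],[0,0,0.125,0.03,0.02,0,0.73],[0,0,0.125,0.03,0.02,0,0.73],[0,0,0.125,0.03,0.02,0,0.73]],
])

```text
t: 12.55
eef_pos: [0.5476, -0.1034, 0.3087]
eef_rot: [[-0.584, 0.812, 0.0], [0.812, 0.584, 0.0], [0.0, 0.0, -1.0]]
contact_force: [0.1, -0.1, 0.3]
opening: 0.0233
grasp_force: 0.0
```

```bash
python3 n.py -54 -3 -2 -1  1 2 3 4 6; python3 look.py w7.png
```

```text
tool angle -54.71044767204935 r 0.06423663454164295 F tang(+resists cw) -0.01555732690309364 radial 0.14587394559488867 Fz 0.3360852515849899 open 0.023328813514247912 12.55 q6 -1.0200583730171844
-3.0 [-0.09 -0.06] -0.375
-2.0 [-0.06 -0.04] -0.25
-1.0 [-0.03 -0.02] -0.125
1.0 [0.03 0.02] 0.125
2.0 [0.06 0.04] 0.25
3.0 [0.09 0.07] 0.375
4.0 [0.12 0.09] 0.5
6.0 [0.17 0.14] 0.75
230 242 265
240 240 266
260 237 267
handle 0.06779887793569854 -58.99172256926482
```

>>> step_arm([
  [[0,0,0.125,0.03,0.02,0,0.73],[0,0,0.19,0.05,0.03,0,0.73],[0,0,0.19,0.05,0.03,0,0.73],[0,0,0.19,0.05,0.03,0,0.73]],
])

```text
t: 13.0
eef_pos: [0.5491, -0.1025, 0.3087]
eef_rot: [[-0.605, 0.796, 0.0], [0.796, 0.605, -0.0], [-0.0, 0.0, -1.0]]
contact_force: [0.5, -0.1, 0.9]
opening: 0.0229
grasp_force: 0.0
```

```bash
python3 n.py -52.5 -8 -7 -6 -5 -4 -3 -2 -1; python3 look.py w8.png
```

```text
tool angle -53.161357603865284 r 0.0644037523161596 F tang(+resists cw) 0.29583770467659265 radial 0.3745435745968023 Fz 0.8958823528278586 open 0.022856592240221817 13.0 q6 -1.0439972262559543
-8.0 [-0.25 -0.16] -1.0
-7.0 [-0.22 -0.15] -0.875
-6.0 [-0.18 -0.13] -0.75
-5.0 [-0.15 -0.11] -0.625
-4.0 [-0.12 -0.09] -0.5
-3.0 [-0.09 -0.07] -0.375
-2.0 [-0.06 -0.04] -0.25
-1.0 [-0.03 -0.02] -0.125
230 242 266
240 240 266
260 237 267
handle 0.06793672956402785 -57.45442571149474
```

>>> step_arm([
  [[0,0,0.06,0.015,0.01,0,0.73],[0,0,0.125,0.03,0.02,0,0.73],[0,0,0.125,0.03,0.02,0,0.73],[0,0,0.125,0.03,0.02,0,0.73]],
])

```text
t: 13.45
eef_pos: [0.55, -0.102, 0.3087]
eef_rot: [[-0.619, 0.786, -0.0], [0.786, 0.619, -0.0], [-0.0, -0.0, -1.0]]
contact_force: [0.1, 0.2, -0.1]
opening: 0.0231
grasp_force: 0.3
```

```bash
python3 n.py -51.5 -8 -7 -6 -5 -4 -3 -2 -1; python3 look.py w9.png; python3 - <<'E'
from h import *
a=[cv2.resize(cv2.imread(f'pics/{n}.png')[110:310,160:360],None,fx=2,fy=2,interpolation=2) for n in('w4','w9')]
cv2.imwrite('pics/c9.png',np.hstack(a))
E
```

```text
tool angle -52.2399225982317 r 0.06446824930533056 F tang(+resists cw) 0.19653812728702882 radial -0.11808840981810527 Fz -0.11506990833500252 open 0.02306218421020626 13.45 q6 -1.0597978343754852
-8.0 [-0.25 -0.17] -1.0
-7.0 [-0.21 -0.15] -0.875
-6.0 [-0.18 -0.13] -0.75
-5.0 [-0.15 -0.11] -0.625
-4.0 [-0.12 -0.09] -0.5
-3.0 [-0.09 -0.07] -0.375
-2.0 [-0.06 -0.05] -0.25
-1.0 [-0.03 -0.02] -0.125
230 241 264
240 239 265
260 236 266
handle 0.068042147839288 -57.06195405673536
```

View pics/c9.png

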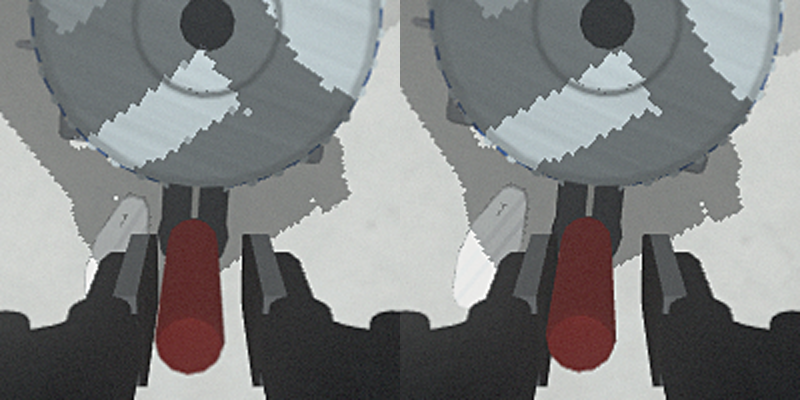

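The post now rests near the left finger. I'll centre the fork on it, lift clear, and compare the handle angle with the start from the same viewpoint.

>>> step_arm([
  [[0,0,-0.25,-0.06,-0.05,0,0.73],[0,0,-0.5,-0.12,-0.09,0,0.73],[0,0,-0.5,-0.12,-0.09,0,0.65],[0,0,-0.5,-0.12,-0.09,0.5,0.65],[0,0,-0.5,-0.12,-0.09,1.2,0.65],[0,0,-0.5,-0.12,-0.09,2,0.65],[0,0,-0.5,-0.12,-0.09,2.8,0.65],[0,0,-0.5,-0.12,-0.09,3.2,0.65],[0,0,-0.5,-0.12,-0.09,3.2,0.65],[0,0,-0.5,-0.12,-0.09,3.2,0.65],[0,0,-0.5,-0.12,-0.09,3.2,0.65]],
])

```text
t: 14.6
eef_pos: [0.5464, -0.1047, 0.4033]
eef_rot: [[-0.562, 0.827, -0.002], [0.827, 0.562, 0.001], [0.002, -0.001, -1.0]]
contact_force: [0.3, -1.2, -0.2]
opening: 0.0298
grasp_force: 0.0
```

```bash
python3 - <<'E'
from h import *
snap('wrist','w10.png'); snap('top','top10.png')
for f,t in(('w1.png',-18),('w10.png',-55.5)):
    c=cv2.imread('pics/'+f).astype(int); m=((c[...,2]-c[...,1]>40)&(c[...,2]>70)).astype(np.uint8)[150:235,220:300]
    v,u=np.nonzero(m);u+=220;v+=150
    g=c[90:150,230:290].sum(2); vv,uu=np.nonzero(g<230); ax=(uu.mean()+230,vv.mean()+90)
    w=v>v.max()-16; top=((u[w].min()+u[w].max())/2,v.max()-9)
    a=atz(f,*ax,.132);p=atz(f,*top,.176);d=(p-a)[:2]
    print(f,ax,len(uu),top,a,p,np.hypot(*d),np.degrees(np.arctan2(d[1],d[0])))
a=[cv2.resize(cv2.imread(f'pics/{n}.png')[40:240,180:340],None,fx=2.5,fy=2.5,interpolation=2) for n in('w1','w10')]
cv2.imwrite('pics/c10.png',np.hstack(a))
E
```

```text
w1.png (np.float64(259.2300469483568), np.float64(118.70892018779342)) 213 (np.float64(259.0), np.int64(208)) [ 0.51106464 -0.05103691  0.132     ] [ 0.57075926 -0.07062655  0.176     ] 0.06282676255534267 -18.167981362225195
w10.png (np.float64(262.4736842105263), np.float64(118.05741626794259)) 209 (np.float64(260.0), np.int64(208)) [ 0.51167756 -0.05066666  0.132     ] [ 0.54557978 -0.10399977  0.176     ] 0.06319636988042368 -57.55713311960217
```

View pics/c10.png

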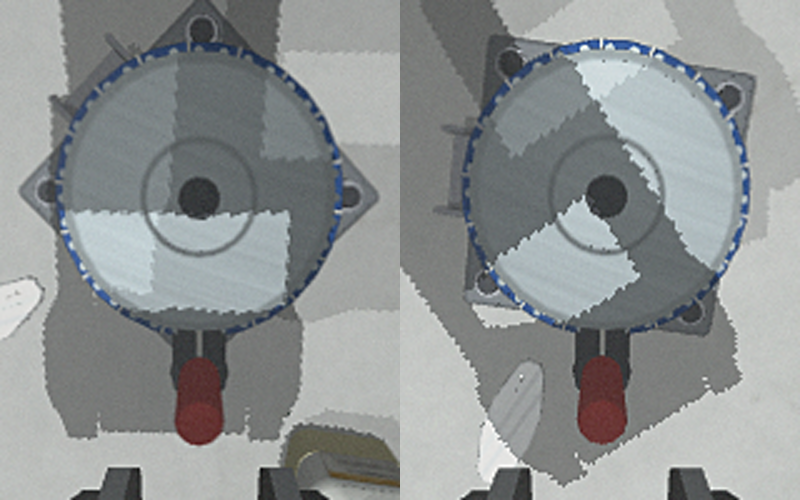

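From the same viewpoint the handle went from -18.2° to -57.6°, i.e. 2 clicks from the start. Touch was at click 5, so this is 3 clicks open, settled in a detent, and the gripper is clear above the post. Handing in.

```bash
python3 -c "
from h import *
print(job.close_job())"
```

```text
the job is handed in; nothing more can be done
None
```

I closed the large mill's collar until the burrs touched (about 9 N at the handle, 5 clicks from the start), backed it off three clicks, let go, and handed the job in at about 15 s; no result was shown.

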